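# Hold a detector module against its sprung stop

### The arm

A 7-joint arm with a two-finger parallel gripper is mounted at the origin on the work surface. World frame = base frame: x ahead of the robot, y to its left, z up, the work surface at z = 0. Lengths are in m, angles in rad, forces in N, time in s.
With the tool pointing down it reaches from about 0.425 to 0.925 m from the base axis. Payload 6.8 kg.
Tool frame: the origin (TCP) lies between the finger pads; the fingertips stand 17 mm ahead of it and the grasp point (between the pads) lies 2 mm behind it; z points along the fingers, x is the direction in which the jaws open and shut, and the axes are right-handed (so a half turn about z gives the same grasp; the last joint's range is limited). The gripper opens to 85 mm and grips with 20 to 120 N. Pads are 22 mm wide; open, the fingers measure 114 mm over their backs; the gripper's body (76 mm by 85 mm) begins 54 mm behind the grasp point. The pads swing forward as they close: fully open they stand 13 mm farther back than shut.
Start: joints at [1.152, 0.477, 0.022, 1.555, -0.011, 1.109, -0.083], TCP at [0.206, -0.643, 0.248] pointing down, gripper open.
Joint ranges: [-2.96, 2.96], [-0.34, 2.1], [-1.41, 1.46], [0.24, 2.44], [-1.37, 4.51], [0.17, 1.92], [-2.96, 2.96]. Speed limits (rad/s): [2.39, 2.39, 3.14, 3.14, 3.14, 3.14, 3.14].

### API

Orientations are given as a unit quaternion [w, x, y, z].
In Python, from station import readout, read_camera, get_calibration, bot, models gives the robot as it stands.
- The arm moves only by the tool carry_out, never from a script. Its argument "deltas" is a list of rows, each a list of 2 entries, a list of its own where there are three numbers: the shift along the tool's x, y, z in cm, then the turn about the tool's z in degrees. A call has 1 to 10 rows; each row is the pose to reach, as a shift and turn from the pose measured when the call began, along the tool's axes at that moment; what a row does not reach only later rows make up. A row lasts 1/8 s, in which the tool goes at most 62.5 mm and 10.7 degrees, less where a joint would pass 70% of its speed; a pose out of reach is approached as far as the arm can. A call with a gripper value outside its range is refused whole. "hand" is the opening, from 0 (shut) to 1 (fully open), set as the call begins (left out, the last holds). The fingers move at their own pace and stop on an object; "newtons" is the grip in N (left out, the last holds). Time passes only in rows, so rows that repeat a pose let the fingers close. It gives the time, the measured TCP pose, the force and the opening at its end, in the units of the state.
- readout.get_obs(): the state, without advancing time (a new reading comes with each control period).
- read_camera(name): name is "side" or "top"; returns the picture (400x640x3 uint8, red, green, blue); there is no depth.
- get_calibration(name): a dict with "fov_y" (degrees; the focal length in pixels is half the picture's height over the tangent of half this angle, whatever the lens; pixels are square), "cx", "cy" (the principal point, pixels), "D" ([k1, k2, p1, p2, k3] as OpenCV has them; the pictures are not rectified), "world_from_camera" (4x4, takes a point from camera to world coordinates). Camera axes: x right, y down, z forward; pixel columns grow to the right and rows downward; lengths in m; the calibration is good to about 2 mm. A picture is of the moment at which its call begins. get_calibration takes no time and is no camera call.
- bot.hand_in(): hands the job in, once; it reports no verdict.
Trained networks look in the newest picture that a camera, given by its name, has taken for a name from the list of things; names that differ only in an ending like _2 or _b are one class to them, and where a whole thing is asked for, a point or a joint stands for the part that bears it (a point fixed in the world has none). Each returns a list of dicts, best first, with "score" (0 to 1); they miss things now and then, are a little off and sometimes report something else, mostly with a low value. They report only what shows in the picture. A call takes as long as a camera call. They do not tell look-alikes from the thing itself.
- models.spot_in(query, camera): "centre" ([row, column] in pixels, amid what is visible of it).
The state is a dict: "t": time; "q": joint angles; "joint_vel": joint speeds; "joint_torque": joint torques, N m; "eef_pos": TCP position; "tool_rot": TCP orientation; "contact_force": force on the tool from outside, world axes, zero at the start; "torque": the same for the moment, N m; "gripper_width": opening from 0.0 (shut) to 1.0 (fully open).
Only numpy, scipy, OpenCV 4.12 (cv2) and the standard library are available. Lean on these libraries where they do the work, as an engineer would, in place of code of your own. Each camera call takes 0.05 s, during which the arm holds its last target. There are 200 camera calls.

### The job

Take the two-dot setting block out of the gap in the docking jig and stand it back in its own nest, the two-dot one whose pocket fits it, then let go of it. Then slide the detector module along the bed against the sprung stop plate and keep pressing it there with a steady push of about 10 N (stop plate level with the scribed lines), never driving the plate back to its hard end, and finish while still holding it so, ready for a colleague to put in the screws. Leave everything else where it stands.

Things in the scene. Friction and masses are not known exactly. Their poses are not given: they have to be found in the camera images.
- jig: Fixed jig on the desk: aluminium bed 300 (x) by 130 (y) by 12 mm, origin at the centre of its underside, z up. Two rails along x, 8 mm wide, 10 mm high above the bed, x = -145 to 45 mm, leave a channel of 53 mm about y = 0. At the +x end a grey housing (x = 122 to 149, 76 mm wide, top 58 mm above the desk). The module is pushed along +x against the sprung stop plate before it.
- stop_face (a point): Black face of the upright sprung stop plate, facing the jig's -x: 56 mm wide, 3 to 47 mm above the bed. Origin on the face, mid-width, level with the bed's top; axes as the jig's. Relaxed, it stands at x = 85 mm in the jig's frame; at a push of 10 N at x = 99.3 mm, where a thin black line is scribed on the bed at each side.
- stop (a joint): How far the stop plate is pushed back along the jig's +x, in m: 0 relaxed, 0.025 at its hard end. Linear spring, 0.7 N per mm, no preload: 10 N is 0.0143, 6 N is 0.0086, 14 N is 0.020. It springs back when let go.
- module_centre (a point): Centre (half-way up) of the loose detector module: plain aluminium box, 60 (x) by 50 (y) by 50 mm high, 0.2 to 0.45 kg, a round black window and a grey strip on top; axes as the jig's. It stands on the bed in the channel (1.5 mm play each side), short of the stop, and slides there. Its sides are free above the rails, so it can be gripped across its y, 50 mm wide.
- module: The same module; origin at the centre of its underside.
- block2_centre (a point): Centre (half-way up) of the loose two-dot setting block: plain upright aluminium block, 24 (x) by 34 (y) by 75 mm high, about 0.17 kg, two black dots on top. It stands on the jig's bed in the gap between the module and the stop plate, its y roughly across the channel, and may be gripped across its y, 34 mm wide.
- block2: The same block; origin at the centre of its underside.
- nest2_floor (a point): Centre of the pocket floor of the two-dot nest, home of the two-dot block; axes match the block's. Pocket 32 (x) by 42 (y) mm, 18 deep, open upwards, floor 14 mm above the desk. Each nest is a fixed plywood block, 72 (x) by 82 (y) by 26 mm high, its dots in a row by its -x edge. Four nests stand 110 mm apart in a square on a grey tray, 250 mm square, 6 mm thick.
- nest3_floor (a point): Centre of the pocket floor of the three-dot nest, also empty but with a larger pocket, 40 by 52 mm, meant for a block that is not here. Not to be used.
- block1: The one-dot setting block, 16 by 24 by 60 mm high, standing in its own nest; leave alone. Origin at its underside.
- block4: The four-dot setting block, 40 by 54 by 70 mm high, standing in its own nest; leave alone. Origin at its underside.
- wellplate_a: White sample plate with wells, 128 by 86 by 15 mm, lying on the desk between the jig and the tray; leave alone.
- screwdriver: Screwdriver lying on the desk in front of the robot; leave alone.
- bottle: Small bottle, 48 mm across, 90 mm high, standing beyond the sample plate; leave alone.
There are look-alikes about, which are no part of the job. Leave any brown or purple look-alike of the block2 alone.

How it is judged:
On the way, in this order (a step that is already met when the one before it is completed fails the run):
1. the two-dot block stands in its own nest and is let go (horizontal distance between block2_centre and nest2_floor below 0.007 m and z of block2_centre in the frame of nest2_floor between 0.034 and 0.0415 m and angle between block2_centre's own z axis and vertical below 0.12 rad and contact force between block2 and the fingers below 0.1 N and linear speed of block2 below 0.02 m/s), for 0.2 s.
2. the module is pressed against the stop plate with 6 to 14 N (contact force between module and stop between 6 and 14 N and angle between module_centre's own z axis and vertical below 0.1 rad and angle between the x axis of module_centre and the x axis of jig, either way round below 0.09 rad and z of module_centre in the frame of jig between 0.034 and 0.041 m), for 0.5 s.
At the end, for the whole second after the job is handed in: Two-dot block on the floor of its own pocket (7 mm in plan, 4 mm in height, upright), not touched by the fingers; module flat on the bed (4 mm), upright, in line with the jig (0.09 rad), at rest and still held by the robot against the stop plate with 6 to 14 N (all of step 2 and horizontal distance between block2_centre and nest2_floor below 0.007 m and z of block2_centre in the frame of nest2_floor between 0.034 and 0.0415 m and angle between block2_centre's own z axis and vertical below 0.12 rad and contact force between block2 and the fingers below 0.1 N and (contact force between module and the fingers above 2 N or contact force between module and the arm above 2 N) and linear speed of module below 0.01 m/s); the arm keeps its last pose, push and grip.
It fails at once if the stop plate is driven back to its hard end (value of joint stop above 0.0235 m).
It fails at once if another thing is shifted by more than 25 mm (distance of any of wellplate_a, screwdriver, bottle, block1, block4 from where it was at the start of the episode above 0.025 m).
It also fails if it takes over 64 s, if anything falls off the work surface, if the arm or the gripper's body presses on something with over 40 N, if the wrist force passes 120 N, or if a joint passes its speed limit or range.

## Working session

There is one attempt and no reset: what is moved stays moved. The work goes in short steps, Python scripts to look and compute and a tool call to move; the robot and the scene stay as the last step left them, time stands still between calls to the robot, and variables do not carry over. Pictures are saved under pics/ and viewed, about 8 in all and at most 12, crops included, and the job is handed in when it is done.

Besides the shell and the picture viewer there is one more tool, called by a JSON object that holds its "api" and its "payload", one argument or row to a line. carry_out: Moves the arm, as the interface text tells. Its arguments: {"type":"object","properties":{"deltas":{"type":"array"},"hand":{"type":"number"},"newtons":{"type":"number"}},"required":["deltas"]}

```bash
mkdir -p pics; ls; python3 - <<'E'
from station import readout, read_camera, get_calibration, bot, models
import cv2, numpy as np
np.set_printoptions(precision=4,suppress=True)
o=readout.get_obs(); print(o)
for c in ("side","top"):
    cv2.imwrite(f"pics/{c}0.png",read_camera(c)[...,::-1]); k=get_calibration(c); print(c,k)
    for n in ("block2","jig","module","nest2_floor","nest3_floor","stop_face","block1","block4"):
        try: print(n,[(np.round(d["centre"],1).tolist(),round(d["score"],2)) for d in models.spot_in(n,c)][:4])
        except Exception as e: print(n,e)
E
```

```text
pics
{'t': 0.0, 'q': array([ 1.1519,  0.4778,  0.0224,  1.5565, -0.0115,  1.1093, -0.0831]), 'joint_vel': array([-0.0006, -0.0016, -0.0008, -0.0013, -0.0001, -0.0007, -0.0001]), 'joint_torque': array([  0.    , -59.6448,   1.6075, -28.1197,   0.0123,   0.0091,
        -0.    ]), 'eef_pos': array([ 0.2062, -0.6421,  0.2473]), 'tool_rot': array([-0.0005,  0.808 , -0.5891, -0.0008]), 'contact_force': array([-0.7352, -0.1401,  0.9559]), 'torque': array([-0.01  ,  0.0406, -0.0151]), 'gripper_width': 1.0007324279899175}
side {'fov_y': 48.34049666093268, 'cx': 317.1360230588542, 'cy': 199.1946187008118, 'D': array([-0.0289,  0.    ,  0.    ,  0.    ,  0.    ]), 'world_from_camera': array([[-0.8834, -0.3038,  0.3567,  0.1601],
       [-0.4683,  0.5459, -0.6948,  0.7058],
       [ 0.0164, -0.7808, -0.6246,  0.7538],
       [ 0.    ,  0.    ,  0.    ,  1.    ]])}
block2 [([170.7, 392.4], 0.84), ([175.4, 329.0], 0.75), ([151.8, 339.8], 0.71), ([279.0, 302.9], 0.62)]
jig [([193.2, 340.2], 0.78), ([201.0, 250.7], 0.68)]
module [([188.9, 370.5], 0.64)]
nest2_floor [([265.9, 258.7], 0.77), ([173.4,
[... 420 characters left out ...]
39, 0.    , 0.    , 0.    , 0.    ]), 'world_from_camera': array([[ 0.0146, -0.9811,  0.193 ,  0.389 ],
       [-0.9999, -0.0132,  0.0083, -0.0542],
       [-0.0056, -0.1931, -0.9812,  0.9796],
       [ 0.    ,  0.    ,  0.    ,  1.    ]])}
block2 [([260.8, 441.2], 0.87), ([197.6, 477.4], 0.82), ([190.2, 164.5], 0.73), ([183.0, 439.0], 0.69)]
jig [([213.9, 376.9], 0.97)]
module []
nest2_floor [([198.1, 219.0], 0.77)]
nest3_floor [([243.8, 160.0], 0.67)]
stop_face [([175.3, 377.8], 0.72)]
block1 [([260.8, 441.2], 0.87), ([197.6, 477.4], 0.82), ([190.2, 164.5], 0.73), ([183.0, 439.0], 0.69)]
block4 [([260.8, 441.2], 0.87), ([197.6, 477.4], 0.82), ([190.2, 164.5], 0.73), ([183.0, 439.0], 0.69)]
```

View pics/top0.png

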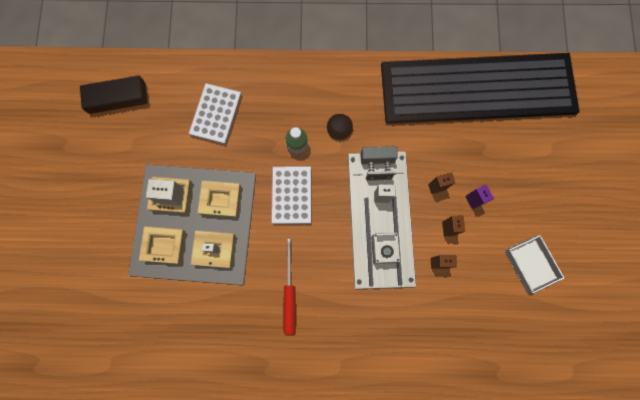

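View pics/side0.png

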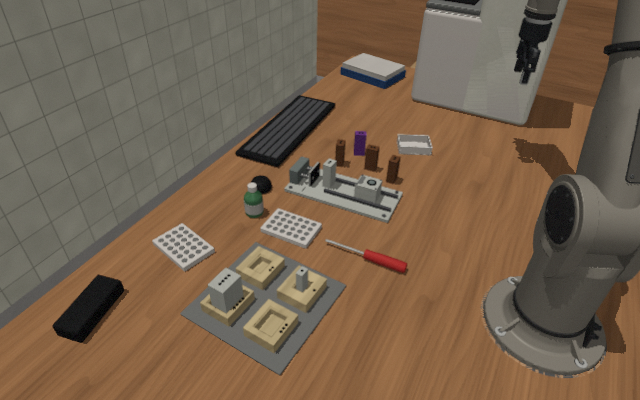

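The top picture shows the jig at columns 350–414, with the aluminium block in its gap at (row 190, col 385) and the module at (250, 387). The look-alikes are brown at (183,442), (225,455) and (262,445), and purple at (196,480). On the tray, the empty nests are at (199,219) and (245,160), with block1 at (248,208) and block4 at (190,163). My choice is the aluminium block in the jig. One close crop will check it and the nest dots.

```bash
python3 - <<'E'
import cv2,numpy as np
im=cv2.imread("pics/top0.png")
a=cv2.resize(im[145:295,343:421],None,fx=4,fy=4,interpolation=cv2.INTER_CUBIC)
b=cv2.resize(im[160:285,128:258],None,fx=3.6,fy=3.6,interpolation=cv2.INTER_CUBIC)
h=max(a.shape[0],b.shape[0]); p=lambda x:cv2.copyMakeBorder(x,0,h-x.shape[0],0,0,cv2.BORDER_CONSTANT)
cv2.imwrite("pics/crop.png",np.hstack([p(a),p(b)])); print(a.shape,b.shape)
E
```

```text
(600, 312, 3) (450, 468, 3)
```

View pics/crop.png

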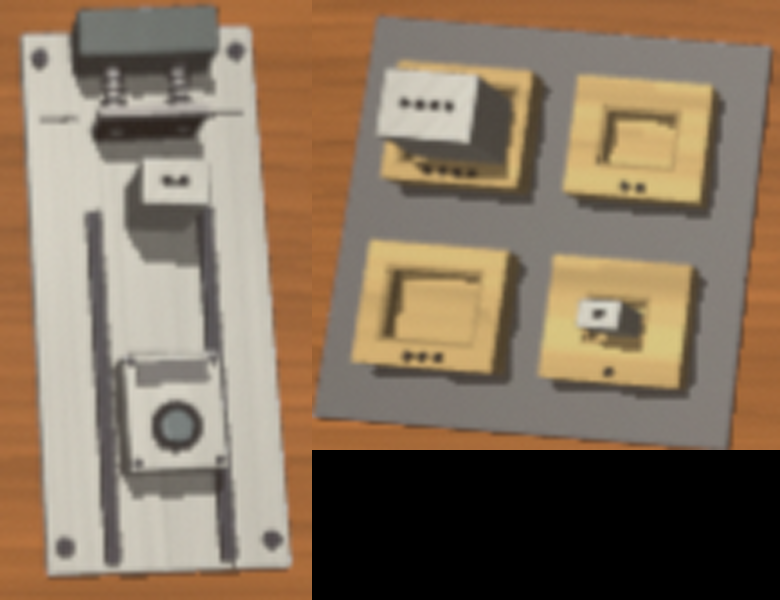

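The crop confirms it: the jig block has two dots, and the two-dot nest with the small pocket is at (row 199, col 219). The three-dot nest at (245,160) is the wrong one.

```bash
cat > h.py <<'E'
import numpy as np, cv2
from scipy.optimize import least_squares
from station import readout, read_camera, get_calibration, models
def cal(c):
    k=get_calibration(c); f=200/np.tan(np.radians(k["fov_y"])/2)
    return np.array([[f,0,k["cx"]],[0,f,k["cy"]],[0,0,1]]),np.array(k["D"],float),np.linalg.inv(k["world_from_camera"])
def proj(c,P):
    K,D,T=cal(c); return cv2.projectPoints(np.asarray(P,float).reshape(-1,1,3),cv2.Rodrigues(T[:3,:3])[0],T[:3,3],K,D)[0][:,0]
def ray(c,uv,z):
    K,D,T=cal(c); W=np.linalg.inv(T); p=cv2.undistortPoints(np.array([[uv]],float),K,D)[0,0]
    d=W[:3,:3]@[p[0],p[1],1]; return W[:3,3]+d*(z-W[2,3])/d[2]
def fit(c,uv,loc,z,x0):
    "pose x,y,yaw of points loc (x,y) at height z seen at uv (col,row)"
    loc=np.asarray(loc,float)
    def P(s): 
        C,S=np.cos(s[2]),np.sin(s[2]); return np.c_[s[0]+C*loc[:,0]-S*loc[:,1],s[1]+S*loc[:,0]+C*loc[:,1],np.full(len(loc),z)]
    r=least_squares(lambda s:(proj(c,P(s))-uv).ravel(),x0); return r.x,np.abs(r.fun).max()
def box(a,b): return [(a/2,b/2),(a/2,-b/2),(-a/2,-b/2),(-a/2,b/2)] # img TL,TR,BR,BL
E
python3 - <<'E'
from h import *
np.set_printoptions(precision=4,suppress=True)
A=lambda l:np.array([(343+u/4-.375,145+v/4-.375) for u,v in l])
B=lambda l:np.array([(128+(u-312)/3.6-.36,160+v/3.6-.36) for u,v in l])
for n,uv,loc,z in [("jig",A([(22,35),(250,28),(290,567),(48,575)]),box(.3,.13),.012),
 ("block2",A([(143,160),(208,158),(212,203),(143,203)]),box(.024,.034),.087),
 ("module",A([(118,357),(218,357),(228,464),(128,472)]),box(.06,.05),.062),
 ("nest2",B([(577,75),(718,85),(702,204),(563,190)]),box(.072,.082),.032),
 ("pocket2",B([(603,107),(680,112),(676,170),(600,163)]),box(.032,.042),.032),
 ("lines",A([(40,120),(243,113)]),[(.0993,.055),(.0993,-.055)],.012)]:
    g=ray("top",uv.mean(0),z); s,e=fit("top",uv,loc,z,[g[0],g[1],0]); print(n,s,e)
    print("   side proj",proj("side",[[s[0],s[1],z]]))
s=cv2.imread("pics/side0.png")
a=cv2.resize(s[150:220,280:410],None,fx=4,fy=4,interpolation=cv2.INTER_CUBIC)
b=cv2.resize(s[240:350,180:350],None,fx=2.8,fy=2.8,interpolation=cv2.INTER_CUBIC)
w=max(a.shape[1],b.shape[1]);p=lambda x:cv2.copyMakeBorder(x,0,0,0,w-x.shape[1],cv2.BORDER_CONSTANT)
cv2.imwrite("pics/crop2.png",np.vstack([p(a),p(b)])); print(a.shape,b.shape)
E
```

```text
jig [ 0.5419 -0.1916  0.0461] 0.4834972138174578
   side proj [[342.8965 189.4551]]
block2 [ 0.5882 -0.1943  0.0277] 0.3684668945608678
   side proj [[329.2044 161.5879]]
module [ 0.4725 -0.1944  0.0641] 1.3952101586223762
   side proj [[368.263  181.5866]]
nest2 [ 0.5775  0.1609 -0.071 ] 0.940590921619048
   side proj [[260.0557 262.5548]]
pocket2 [ 0.5776  0.161  -0.0419] 1.302332633313796
   side proj [[259.9792 262.5889]]
lines [ 0.5422 -0.1919  0.0476] 0.7288131999821417
   side proj [[342.8428 189.3572]]
(280, 520, 3) (308, 476, 3)
```

View pics/crop2.png

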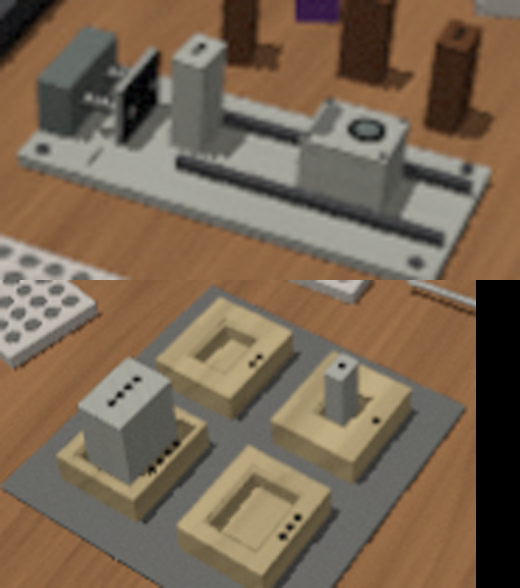

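```bash
cat >> h.py <<'E'
def to(x,y,z,ang):
    "deltas (cm, tool axes; deg about tool z) to world pose with tool x at ang deg (world)"
    from scipy.spatial.transform import Rotation as R
    o=readout.get_obs(); q=o["tool_rot"]; M=R.from_quat([q[1],q[2],q[3],q[0]]).as_matrix()
    d=M.T@(np.array([x,y,z])-o["eef_pos"])*100; a=np.degrees(np.arctan2(M[1,0],M[0,0]))
    print("t",round(o["t"],2),"pos",np.round(o["eef_pos"],4),"ang",round(a,2),"tilt",np.round(M[:2,2],4),"F",np.round(o["contact_force"],2),"w",round(o["gripper_width"],3))
    print("delta",np.round(d,2),"turn",round((a-ang+180)%360-180,2))
E
python3 -c "
from h import *
to(.588,-.1945,.18,-87.4)
print(ray('top',(297,145),.0),ray('top',(296,132),.09))"
```

```text
t 0.9 pos [ 0.2064 -0.6427  0.2483] ang -72.19 tilt [ 0. -0.] F [-0.1  -0.45 -0.18] w 0.996
delta [-31.   -50.03   6.83] turn 15.21
[ 0.71008988 -0.00432129  0.        ] [ 0.70896193 -0.00618391  0.09      ]
```

{"api": "carry_out", "payload": {
  "deltas": [
    [[-31, -50, 0], 15.2],
    [[-31, -50, 0], 15.2],
    [[-31, -50, 0], 15.2],
    [[-31, -50, 0], 15.2],
    [[-31, -50, 0], 15.2],
    [[-31, -50, 0], 15.2],
    [[-31, -50, 0], 15.2],
    [[-31, -50, 0], 15.2],
    [[-31, -50, 0], 15.2],
    [[-31, -50, 0], 15.2]
  ],
  "hand": 1,
  "newtons": 40
}}

```text
t: 2.15
eef_pos: [0.5902, -0.1898, 0.2485]
tool_rot: [-0.001, 0.725, -0.689, -0.0]
contact_force: [-0.6, -0.9, -0.3]
gripper_width: 0.999
```

```bash
python3 -c "
from h import *
to(.588,-.1945,.15,-87.4)"
```

```text
t 2.15 pos [ 0.5902 -0.1898  0.2485] ang -87.06 tilt [0.0014 0.0018] F [-0.56 -0.91 -0.32] w 0.999
delta [0.47 0.26 9.84] turn 0.34
```

{"api": "carry_out", "payload": {
  "deltas": [
    [[0.5, 0.25, 5], 0.3],
    [[0.5, 0.25, 8], 0.3],
    [[0.5, 0.25, 10.5], 0.3],
    [[0.5, 0.25, 10.5], 0.3],
    [[0.5, 0.25, 10.5], 0.3]
  ]
}}

```text
t: 2.78
eef_pos: [0.5888, -0.1949, 0.1446]
tool_rot: [-0.002, 0.723, -0.691, 0.001]
contact_force: [-0.0, 0.3, 0.5]
gripper_width: 0.999
```

```bash
python3 -c "
from h import *
to(.588,-.1945,.064,-87.4)
s=read_camera('side')[...,::-1][110:215,270:410]; t=read_camera('top')[...,::-1][145:265,335:435]
a=cv2.resize(s,None,fx=3,fy=3,interpolation=2);b=cv2.resize(t,(a.shape[0]*100//120,a.shape[0]),interpolation=2)
cv2.imwrite('pics/c3.png',np.hstack([a,b]));print(a.shape)"
```

```text
t 2.77 pos [ 0.5888 -0.1949  0.1446] ang -87.37 tilt [0.0028 0.0014] F [-0.02  0.31  0.47] w 0.999
delta [-0.04  0.11  8.06] turn 0.03
(315, 420, 3)
```

View pics/c3.png

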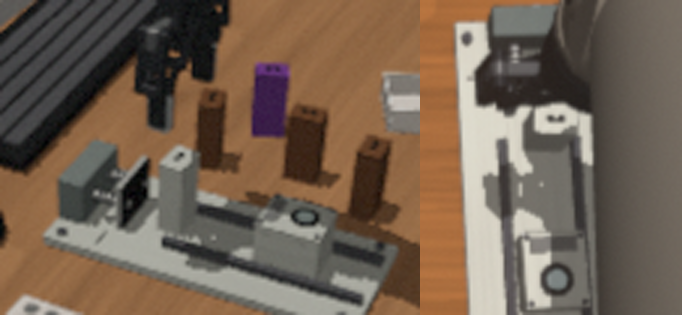

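The fingers straddle the block: tips at crop (160,125) and (205,80), block top at (180,157). Going down.

{"api": "carry_out", "payload": {
  "deltas": [
    [[0, 0.1, 3], 0],
    [[0, 0.1, 5.5], 0],
    [[0, 0.1, 7.5], 0],
    [[0, 0.1, 8.2], 0],
    [[0, 0.1, 8.2], 0],
    [[0, 0.1, 8.2], 0]
  ]
}}

```text
t: 3.62
eef_pos: [0.5891, -0.1952, 0.0639]
tool_rot: [-0.002, 0.723, -0.691, 0.002]
contact_force: [0.1, 0.5, -0.0]
gripper_width: 1.0
```

{"api": "carry_out", "payload": {
  "deltas": [
    [[0, 0, 0], 0],
    [[0, 0, 0], 0],
    [[0, 0, 0], 0],
    [[0, 0, 0], 0],
    [[0, 0, 0], 0],
    [[0, 0, 0], 0],
    [[0, 0, 0], 0],
    [[0, 0, 0], 0]
  ],
  "hand": 0,
  "newtons": 40
}}

```text
t: 4.62
eef_pos: [0.5894, -0.1951, 0.0643]
tool_rot: [-0.002, 0.723, -0.691, 0.002]
contact_force: [0.1, 0.5, 5.2]
gripper_width: 0.392
```

{"api": "carry_out", "payload": {
  "deltas": [
    [[0, 0, -2], 0],
    [[0, 0, -5], 0],
    [[0, 0, -9], 0],
    [[0, 0, -12], 0],
    [[0, 0, -12], 0],
    [[0, 0, -12], 0]
  ]
}}

```text
t: 5.38
eef_pos: [0.588, -0.1951, 0.1837]
tool_rot: [-0.002, 0.723, -0.691, 0.001]
contact_force: [-0.7, 0.2, -1.9]
gripper_width: 0.394
```

```bash
python3 -c "
from h import *
to(.5775,.161,.185,-93.8)"
```

```text
t 5.38 pos [ 0.588  -0.1951  0.1837] ang -87.38 tilt [0.0048 0.0009] F [-0.66  0.17 -1.93] w 0.394
delta [-35.63  -0.59  -0.1 ] turn 6.42
```

{"api": "carry_out", "payload": {
  "deltas": [
    [[-3, 0, 0], 0],
    [[-8, 0, 0], 1],
    [[-13, -0.2, 0], 2],
    [[-18, -0.3, 0], 3],
    [[-23, -0.4, 0], 4],
    [[-28, -0.5, 0], 5],
    [[-32, -0.6, 0], 6],
    [[-35, -0.6, 0], 6.4],
    [[-35.6, -0.6, 0], 6.4],
    [[-35.6, -0.6, 0], 6.4]
  ]
}}

```text
t: 6.62
eef_pos: [0.5771, 0.1598, 0.1829]
tool_rot: [0.001, -0.683, 0.73, -0.001]
contact_force: [1.0, -0.2, -2.3]
gripper_width: 0.394
```

{"api": "carry_out", "payload": {
  "deltas": [
    [[0, 0, 2], 0],
    [[0, 0, 5], 0],
    [[0, 0, 7], 0],
    [[0, 0, 7.5], 0],
    [[0, 0, 7.5], 0],
    [[0, 0, 7.5], 0]
  ]
}}

```text
t: 7.38
eef_pos: [0.5781, 0.1595, 0.1089]
tool_rot: [0.002, -0.683, 0.73, -0.002]
contact_force: [0.4, 0.3, -1.9]
gripper_width: 0.398
```

```bash
python3 -c "
from h import *
to(.5775,.161,.070,-93.8)
s=read_camera('side')[...,::-1][180:320,200:320]; t=read_camera('top')[...,::-1][160:250,150:260]
a=cv2.resize(s,None,fx=4,fy=4,interpolation=2);b=cv2.resize(t,None,fx=2.9,fy=2.9,interpolation=2)
b=cv2.copyMakeBorder(b,0,a.shape[0]-b.shape[0],0,0,0)
cv2.imwrite('pics/c4.png',np.hstack([a,b]));print(a.shape)"
```

```text
t 7.38 pos [0.5781 0.1595 0.1089] ang -93.81 tilt [ 0.0044 -0.    ] F [ 0.4   0.3  -1.88] w 0.398
delta [-0.14  0.08  3.89] turn -0.01
(560, 480, 3)
```

View pics/c4.png

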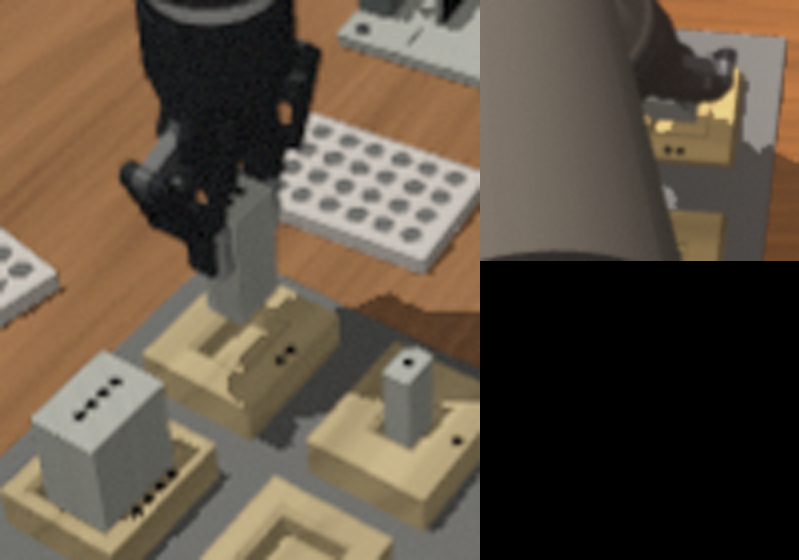

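```bash
python3 -c "
from h import *
np.set_printoptions(precision=1,suppress=True)
def P(x,y,w,a,b,z):
    C,S=np.cos(w),np.sin(w); return [[x+C*u-S*v,y+S*u+C*v,z] for u,v in box(a,b)]
print('nest side pred\n',proj('side',P(.5776,.161,-.066,.072,.082,.032)))
print('block bottom pred\n',proj('side',P(.578,.1595,-.066,.024,.034,.057)))
print('pocket rim pred\n',proj('side',P(.5776,.161,-.066,.032,.042,.032)))
"
```

```text
nest side pred
 [[235.2 267.7]
 [258.4 245.3]
 [284.2 257.6]
 [261.8 281.4]]
block bottom pred
 [[250.2 256.7]
 [259.8 247.3]
 [268.6 251.5]
 [259.1 261.1]]
pocket rim pred
 [[248.3 265.6]
 [260.  254. ]
 [271.5 259.6]
 [260.  271.6]]
```

Predicted and seen corners agree within about 1 px (≈1.5 mm), and the pocket play is 4 mm. Lowering.

{"api": "carry_out", "payload": {
  "deltas": [
    [[-0.1, 0, 0.8], 0],
    [[-0.1, 0, 1.8], 0],
    [[-0.1, 0, 2.6], 0],
    [[-0.1, 0, 3.2], 0],
    [[-0.1, 0, 3.8], 0],
    [[-0.1, 0, 4.1], 0],
    [[-0.1, 0, 4.2], 0],
    [[-0.1, 0, 4.2], 0]
  ]
}}

```text
t: 8.48
eef_pos: [0.5783, 0.1609, 0.0669]
tool_rot: [0.002, -0.683, 0.73, -0.002]
contact_force: [-0.7, 0.0, -1.8]
gripper_width: 0.391
```

{"api": "carry_out", "payload": {
  "deltas": [
    [[0, 0, 0.1], 0],
    [[0, 0, 0.15], 0],
    [[0, 0, 0.15], 0]
  ]
}}

```text
t: 8.85
eef_pos: [0.5786, 0.161, 0.0662]
tool_rot: [0.002, -0.683, 0.73, -0.002]
contact_force: [-1.9, -0.5, 4.6]
gripper_width: 0.392
```

{"api": "carry_out", "payload": {
  "deltas": [
    [[0, 0, 0], 0],
    [[0, 0, 0], 0],
    [[0, 0, 0], 0],
    [[0, 0, 0], 0],
    [[0, 0, 0], 0],
    [[0, 0, 0], 0]
  ],
  "hand": 0.9
}}

```text
t: 9.6
eef_pos: [0.5786, 0.161, 0.0662]
tool_rot: [0.002, -0.683, 0.73, -0.002]
contact_force: [-0.3, 0.8, -0.1]
gripper_width: 0.902
```

{"api": "carry_out", "payload": {
  "deltas": [
    [[0, 0, -1.5], 0],
    [[0, 0, -4], 0],
    [[0, 0, -8], 0],
    [[0, 0, -12], 0],
    [[0, 0, -12], 0],
    [[0, 0, -12], 0]
  ]
}}

```text
t: 10.35
eef_pos: [0.5777, 0.1608, 0.1866]
tool_rot: [0.002, -0.683, 0.73, -0.002]
contact_force: [0.5, -0.1, -0.4]
gripper_width: 0.901
```

```bash
python3 -c "
from h import *
np.set_printoptions(precision=1,suppress=True)
c,s_=np.cos(.046),np.sin(.046)
to(.4725,-.1945,.19,-87.4)
s=read_camera('side')[...,::-1][150:320,190:410]
cv2.imwrite('pics/c5.png',cv2.resize(s,None,fx=3.5,fy=3.5,interpolation=2))
print(proj('side',[[.5776,.161,.014+.075],[.5776,.161,.014]]))"
```

```text
t 10.35 pos [0.6 0.2 0.2] ang -93.79 tilt [0. 0.] F [ 0.5 -0.1 -0.4] w 0.901
delta [36.1  8.2 -0.4] turn -6.39
[[258.3 244. ]
 [260.5 268.2]]
```

View pics/c5.png

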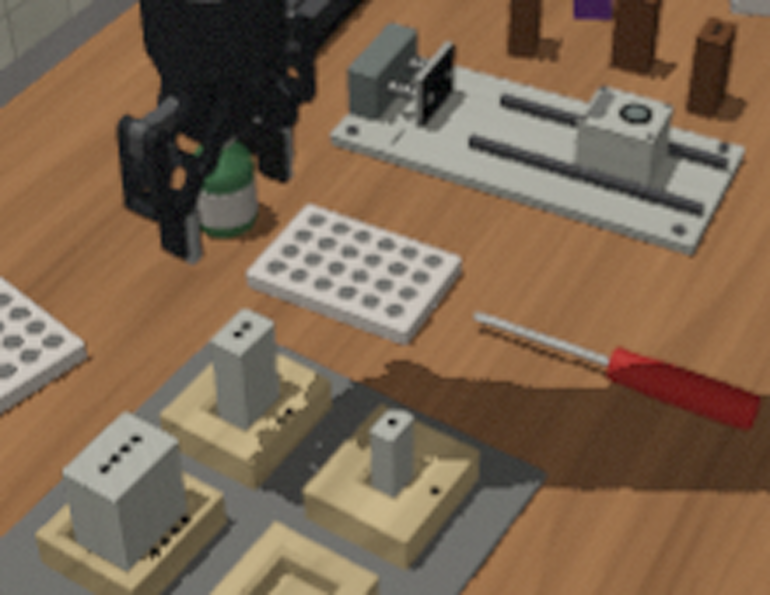

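The two-dot block stands upright in its nest. Its top centre is at about (row 244, col 259), as predicted, and the fingers are clear. Now the module.

{"api": "carry_out", "payload": {
  "deltas": [
    [[36.1, 8.2, 0], -6.4],
    [[36.1, 8.2, 0], -6.4],
    [[36.1, 8.2, 0], -6.4],
    [[36.1, 8.2, 0], -6.4],
    [[36.1, 8.2, 0], -6.4],
    [[36.1, 8.2, 0], -6.4],
    [[36.1, 8.2, 0], -6.4],
    [[36.1, 8.2, 0], -6.4],
    [[36.1, 8.2, 0], -6.4]
  ],
  "hand": 1
}}

```text
t: 11.52
eef_pos: [0.4721, -0.1924, 0.1849]
tool_rot: [-0.001, 0.724, -0.69, 0.001]
contact_force: [-0.4, -0.5, 0.2]
gripper_width: 1.001
```

```bash
python3 -c "
from h import *
to(.4725,-.1947,.047,-87.4)"
```

```text
t 11.53 pos [ 0.4721 -0.1924  0.1849] ang -87.22 tilt [0.0035 0.0006] F [-0.37 -0.54  0.16] w 1.001
delta [ 0.24  0.02 13.79] turn 0.18
```

{"api": "carry_out", "payload": {
  "deltas": [
    [[0.25, 0, 4], 0.2],
    [[0.25, 0, 8], 0.2],
    [[0.25, 0, 11], 0.2],
    [[0.25, 0, 13], 0.2],
    [[0.25, 0, 13.8], 0.2],
    [[0.25, 0, 13.8], 0.2],
    [[0.25, 0, 13.8], 0.2]
  ]
}}

```text
t: 12.4
eef_pos: [0.4734, -0.1947, 0.0478]
tool_rot: [-0.002, 0.723, -0.691, 0.002]
contact_force: [-0.1, -0.1, 1.4]
gripper_width: 1.0
```

{"api": "carry_out", "payload": {
  "deltas": [
    [[0, 0, 0], 0],
    [[0, 0, 0], 0],
    [[0, 0, 0], 0],
    [[0, 0, 0], 0],
    [[0, 0, 0], 0],
    [[0, 0, 0], 0]
  ],
  "hand": 0,
  "newtons": 40
}}

```text
t: 13.15
eef_pos: [0.4739, -0.1949, 0.0485]
tool_rot: [-0.002, 0.723, -0.691, 0.002]
contact_force: [-0.4, 0.8, 6.9]
gripper_width: 0.582
```

```bash
python3 -c "
from h import *
to(.6112,-.1885,.047,-87.4)"
```

```text
t 13.15 pos [ 0.4739 -0.1949  0.0485] ang -87.4 tilt [ 0.006  -0.0001] F [-0.37  0.81  6.89] w 0.582
delta [ -0.02 -13.75   0.23] turn -0.0
```

{"api": "carry_out", "payload": {
  "deltas": [
    [[0, 0, -0.05], 0],
    [[0, -1.5, -0.05], 0],
    [[0, -3.5, -0.05], 0],
    [[0, -5.5, -0.05], 0],
    [[0, -7.5, -0.05], 0],
    [[0, -9.5, -0.05], 0],
    [[0, -10.8, -0.05], 0],
    [[0, -11.2, -0.05], 0],
    [[0, -11.2, -0.05], 0],
    [[0, -11.2, -0.05], 0]
  ]
}}

```text
t: 14.4
eef_pos: [0.5848, -0.1901, 0.0495]
tool_rot: [-0.002, 0.723, -0.691, 0.002]
contact_force: [-0.0, 0.2, -3.9]
gripper_width: 0.581
```

```bash
python3 -c "
from h import *
to(.6112,-.1885,.0475,-87.4)"
```

```text
t 14.4 pos [ 0.5848 -0.1901  0.0495] ang -87.43 tilt [ 0.005  -0.0002] F [-0.02  0.19 -3.89] w 0.581
delta [-0.04 -2.64  0.21] turn -0.03
```

{"api": "carry_out", "payload": {
  "deltas": [
    [[0, -0.4, 0.08], 0],
    [[0, -0.8, 0.08], 0],
    [[0, -1.2, 0.08], 0],
    [[0, -1.6, 0.08], 0],
    [[0, -1.8, 0.08], 0],
    [[0, -1.8, 0.08], 0],
    [[0, -1.8, 0.08], 0]
  ]
}}

```text
t: 15.28
eef_pos: [0.6024, -0.1892, 0.0487]
tool_rot: [-0.001, 0.723, -0.691, 0.002]
contact_force: [-3.2, 1.2, -2.5]
gripper_width: 0.582
```

```bash
python3 -c "
from h import *
to(.6112,-.1885,.0475,-87.4)"
```

```text
t 15.28 pos [ 0.6024 -0.1892  0.0487] ang -87.44 tilt [ 0.0042 -0.0001] F [-3.16  1.19 -2.55] w 0.582
delta [-0.03 -0.89  0.12] turn -0.04
```

{"api": "carry_out", "payload": {
  "deltas": [
    [[0, -0.3, 0.03], 0],
    [[0, -0.6, 0.03], 0],
    [[0, -0.8, 0.03], 0],
    [[0, -0.95, 0.03], 0],
    [[0, -0.95, 0.03], 0],
    [[0, -0.95, 0.03], 0],
    [[0, -0.95, 0.03], 0]
  ]
}}

```text
t: 16.15
eef_pos: [0.6075, -0.1891, 0.0487]
tool_rot: [0.001, 0.722, -0.691, -0.002]
contact_force: [-16.2, 1.5, 14.5]
gripper_width: 0.584
```

```bash
python3 -c "
from h import *
to(.6112,-.1885,.0475,-87.4)
s=read_camera('side')[...,::-1][140:220,270:410]
cv2.imwrite('pics/c6.png',cv2.resize(s,None,fx=5,fy=5,interpolation=2))"
```

```text
t 16.15 pos [ 0.6075 -0.1891  0.0487] ang -87.5 tilt [-0.0044  0.0004] F [-16.24   1.45  14.46] w 0.584
delta [-0.04 -0.37  0.12] turn -0.1
```

View pics/c6.png

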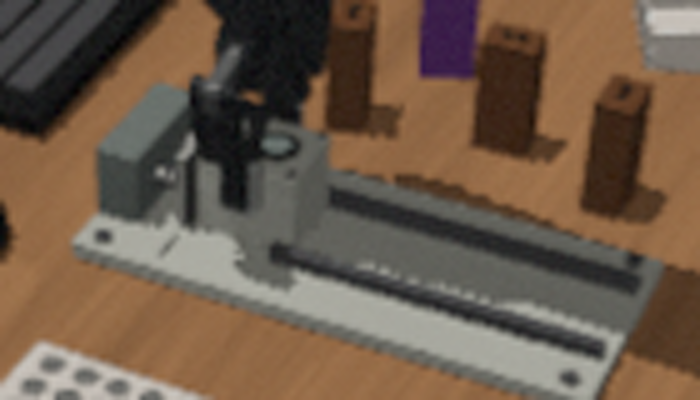

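The line at (168,243), extended, runs about to the plate's foot at (190,225), so the plate is near the mark. The force reading has a 14 N vertical part, so the module is being pressed into the bed. I'll relieve that first.

{"api": "carry_out", "payload": {
  "deltas": [
    [[0, 0, -0.05], 0],
    [[0, 0, -0.05], 0],
    [[0, 0, -0.05], 0]
  ]
}}

```text
t: 16.58
eef_pos: [0.6054, -0.189, 0.0489]
tool_rot: [0.003, 0.722, -0.692, -0.003]
contact_force: [-8.0, 0.5, 2.3]
gripper_width: 0.577
```

```bash
python3 -c "
from h import *
to(.6112,-.1885,.0475,-87.4)"
```

```text
t 16.57 pos [ 0.6054 -0.189   0.0489] ang -87.53 tilt [-0.0086  0.0009] F [-7.97  0.47  2.33] w 0.577
delta [-0.03 -0.59  0.14] turn -0.13
```

{"api": "carry_out", "payload": {
  "deltas": [
    [[0, -0.3, -0.02], 0],
    [[0, -0.5, -0.02], 0],
    [[0, -0.5, -0.02], 0],
    [[0, -0.5, -0.02], 0]
  ]
}}

```text
t: 17.08
eef_pos: [0.6079, -0.1889, 0.049]
tool_rot: [0.004, 0.722, -0.692, -0.005]
contact_force: [-9.9, 0.1, 4.7]
gripper_width: 0.574
```

```bash
python3 -c "
from h import *
to(.6112,-.1885,.0475,-87.4)
s=read_camera('side')[...,::-1][150:205,280:350]
t=read_camera('top')[...,::-1][145:225,340:420]
a=cv2.resize(s,(560,440),interpolation=2);b=cv2.resize(t,None,fx=2.9,fy=2.9,interpolation=2)
b=cv2.copyMakeBorder(b,0,440-b.shape[0],0,0,0)
cv2.imwrite('pics/c7.png',np.hstack([a,b]))"
```

```text
t 17.07 pos [ 0.6079 -0.1889  0.049 ] ang -87.57 tilt [-0.0134  0.0012] F [-9.85  0.06  4.72] w 0.574
delta [-0.03 -0.33  0.15] turn -0.17
```

View pics/c7.png

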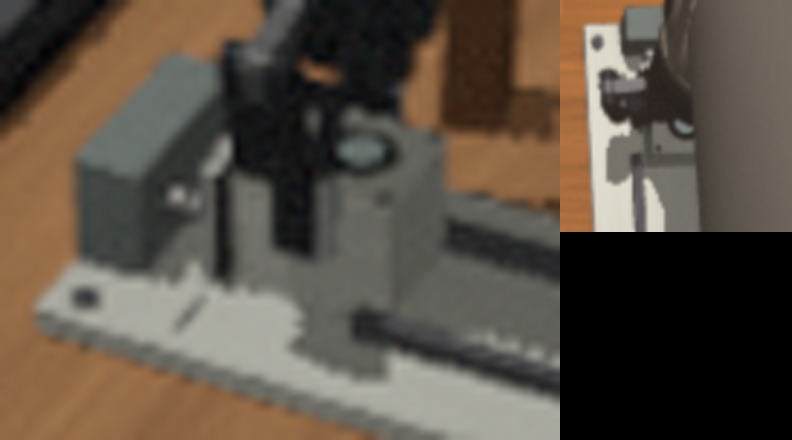

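```bash
python3 -c "
from h import *
np.set_printoptions(precision=2,suppress=True)
c,s=np.cos(.046),np.sin(.046)
J=lambda x,y,z:[.542+c*x-s*y,-.1918+s*x+c*y,z]
print('line ends? y=.040,.05,.06',proj('side',[J(.0993,y,.012) for y in (.04,.05,.06)]))
for x in (.092,.096,.0993,.103): print(x,'face near edge z=15,30,55',proj('side',[J(x,.028,z) for z in (.015,.03,.059)]).ravel())
w0=ray('side',(371.5-.375,182.5-.375),.062); w1=ray('side',(325.4-.44,168.75-.44),.062)
print(w0,w1,((w1-w0)@[c,s,0]))
for x in(.067,.0693,.072): print(x,'module back near corner z=62,12',proj('side',[J(x-.03,.025,.062),J(x-.03,.025,.012),J(x-.03,-.025,.062)]).ravel())
"
```

```text
line ends? y=.040,.05,.06 [[304.02 187.52]
 [302.38 189.49]
 [300.73 191.49]]
0.092 face near edge z=15,30,55 [308.33 185.02 308.35 180.64 308.39 171.98]
0.096 face near edge z=15,30,55 [307.03 184.63 307.04 180.25 307.07 171.59]
0.0993 face near edge z=15,30,55 [305.96 184.31 305.96 179.93 305.97 171.28]
0.103 face near edge z=15,30,55 [304.76 183.95 304.76 179.58 304.75 170.93]
[ 0.47 -0.2   0.06] [ 0.6  -0.19  0.06] 0.13454583505342185
0.067 module back near corner z=62,12 [327.44 175.81 326.88 190.7  334.93 166.3 ]
0.0693 module back near corner z=62,12 [326.65 175.59 326.11 190.47 334.16 166.08]
0.072 module back near corner z=62,12 [325.73 175.32 325.21 190.21 333.26 165.83]
```

Three estimates (TCP travel, picture, force less bed friction) put the push near 7 N, so it needs about 4 mm more. I'll ease the downward load too.

{"api": "carry_out", "payload": {
  "deltas": [
    [[0, -0.2, -0.04], 0],
    [[0, -0.4, -0.05], 0],
    [[0, -0.6, -0.06], 0],
    [[0, -0.75, -0.06], 0],
    [[0, -0.75, -0.06], 0],
    [[0, -0.75, -0.06], 0],
    [[0, -0.75, -0.06], 0]
  ]
}}

```text
t: 18.05
eef_pos: [0.6117, -0.1888, 0.0492]
tool_rot: [0.007, 0.722, -0.692, -0.008]
contact_force: [-12.4, 1.9, 6.4]
gripper_width: 0.58
```

```bash
python3 -c "
from h import *
to(.6122,-.1885,.049,-87.4)"
```

```text
t 18.05 pos [ 0.6117 -0.1888  0.0492] ang -87.62 tilt [-0.0208  0.0018] F [-12.42   1.93   6.38] w 0.58
delta [-0.02 -0.05  0.02] turn -0.22
```

```bash
python3 -c "
from h import *
for i in range(12): s=read_camera('side')
to(.6122,-.1885,.049,-87.4)
s=s[...,::-1][150:205,280:350]
cv2.imwrite('pics/c8.png',cv2.resize(s,(700,550),interpolation=2))"
```

```text
t 18.65 pos [ 0.6117 -0.1887  0.0492] ang -87.62 tilt [-0.0207  0.0018] F [-12.95   1.75   5.84] w 0.576
delta [-0.02 -0.05  0.02] turn -0.22
```

View pics/c8.png

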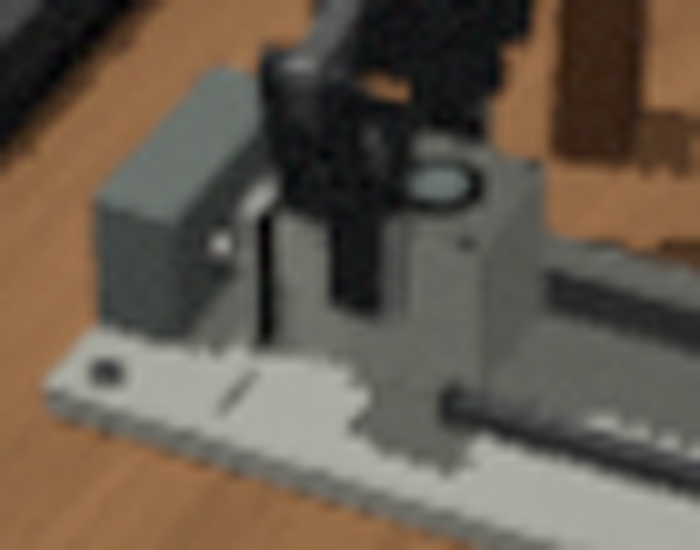

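```bash
python3 -c "
from station import bot,readout
print(bot.hand_in()); o=readout.get_obs(); print(o['t'],o['contact_force'],o['eef_pos'])"
```

```text
the job is handed in; nothing more can be done
None
the job is handed in; nothing more can be done
```

I've handed the job in. The two-dot block is back in its own nest and released, and the gripper is holding the module against the stop plate. The hand-in gives no verdict, so the result rests on my last checks.

- **Block:** It stood upright in the two-dot pocket. In the side picture its top centre was within about 1 px of where it should be, and the fingers were clear.
- **Push:** I estimate 8–10 N. The plate's edge showed about level with the scribed lines (about 9.7 N), and the arm's travel gave about 9.5 N. The module's back edge gave a lower figure, about 8.2 N.
- **Wrist force disagrees:** It read 13 N along x with about 6 N vertical. I put the difference down to friction on the bed, but even with none, 13 N is inside the 6–14 N band. Readings stayed steady over the last 0.6 s.
- **Overshoot on the way:** One step briefly raised the wrist force to 16 N along x and 14.5 N vertical, pressing the module into the bed. I eased it off before the final push. By travel and picture the plate stayed far short of its hard end.
- **Tool tilt:** The tool finished about 0.02 rad off vertical. I did not measure the module's own tilt separately.

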